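# Take a bore depth with a twist-lock depth gauge

### The arm

A 7-joint arm with a two-finger parallel gripper is mounted at the origin on a cart in front of the work surface, level with it; the furniture and walls round the work are solid. World frame = base frame: x ahead of the robot, y to its left, z up, the work surface at z = 0. Lengths are in m, angles in rad, forces in N, time in s.
With the tool pointing down it reaches from about 0.425 to 0.925 m from the base axis. Payload 6.8 kg.
Tool frame: the origin (TCP) lies at the very end of the fingers, on their centre line; the grasp point (between the pads) lies 19 mm behind it; z points along the fingers, y is the line along which they close (so a half turn about z gives the same grasp; the last joint's range is limited). The gripper opens to 85 mm and grips with 20 to 120 N. Pads are 22 mm wide; open, the fingers measure 114 mm over their backs; the gripper's body (76 mm by 85 mm) begins 54 mm behind the grasp point. The pads swing forward as they close: fully open they stand 13 mm farther back than shut.
Start: joints at [1.027, 0.477, 0.022, 1.555, -0.011, 1.109, -0.083], TCP at [0.285, -0.612, 0.231] pointing down, gripper open.
Joint ranges: [-2.96, 2.96], [-0.34, 2.1], [-1.41, 1.46], [0.24, 2.44], [-1.37, 4.51], [0.17, 1.92], [-2.96, 2.96]. Speed limits (rad/s): [2.39, 2.39, 3.14, 3.14, 3.14, 3.14, 3.14].

### API

Orientations are given as a unit quaternion [w, x, y, z].
In Python, from station import bot gives the robot as it stands. The module is installed in compiled form; this text tells all that it offers.
- The arm moves only by the shell command python3 -m jog 'ROWS' [OPENING] [FORCE]. ROWS is JSON, a list of rows, each a list of 4 numbers: the shift along the tool's x, y, z in cm, then the turn about the tool's z in rad. In form: [[x, y, z, spin], ...]. A call has 1 to 20 rows; each row is the pose to reach, as a shift and turn from the pose commanded when the call began, along the tool's axes at that moment; what a row does not reach only later rows make up. A row lasts 1/12 s, in which the tool goes at most 41.7 mm and 7.16 degrees, less where a joint would pass 70% of its speed; a pose out of reach is approached as far as the arm can. A call with a gripper value outside its range is refused whole. OPENING is the closure, from -1 (fully open) to 1 (shut), set as the call begins (- or left out, the last holds). The fingers move at their own pace and stop on an object; FORCE is the grip in N (left out, the last holds). Time passes only in rows, so rows that repeat a pose let the fingers close. It gives the time, the measured TCP pose, the force, the opening and the grip force at its end, in the units of the state.
- bot.get_obs(): the state, without advancing time (a new reading comes with each control period).
- bot.read_camera(name): name is "scene" or "top" or "wrist"; returns a dict with "pixels" (400x640x3 uint8, red, green, blue), "depth" (400x640 float32, m along the optical axis (not along the pixel's ray), 0 where there is no reading), "fovy" (degrees; the focal length in pixels is half the picture's height over the tangent of half this angle, whatever the lens; pixels are square), "cx", "cy" (the principal point, pixels), "distortion" ([k1, k2, p1, p2, k3] as OpenCV has them; the pictures are not rectified), "pose" (4x4, takes a point from camera to world coordinates). Camera axes: x right, y down, z forward; pixel columns grow to the right and rows downward; lengths in m; the calibration is good to about 2 mm. A picture is of the moment at which its call begins.
- bot.hand_in(): hands the job in; it is judged then, once.
The state is a dict: "t": time; "q": joint angles; "joint_vel": joint speeds; "joint_torque": joint torques, N m; "eef_pos": TCP position; "tool_rot": TCP orientation; "contact_force": force on the tool from outside, world axes, zero at the start; "torque": the same for the moment, N m; "gripper_width": opening from 0.0 (shut) to 1.0 (fully open); "grasp_force": force on a finger pad.
Only numpy, scipy, OpenCV 4.12 (cv2) and the standard library are available. Lean on these libraries where they do the work, as an engineer would, in place of code of your own. Each camera call takes 0.05 s, during which the arm holds its last target. There are 200 camera calls.

### The job

Measure the depth of the blind bore in the housing that stands under the depth gauge: take the gauge's bar handle and lower the probe into the bore until its sprung tip presses lightly on the bottom, without ramming it. Keeping it down on the bottom, twist the handle clockwise as far as it goes to lock the slide, then let go, so that the probe stays locked at that height with its tip still pressing on the bottom. Do not shift the housing.

Things in the scene. Friction and masses are not known exactly. Their poses are not given: they have to be found in the camera images.
- gauge_stand: Fixed depth gauge stand: grey base plate 165 x 120 mm, 12 mm thick, a steel column (30 mm diameter) at its rear and a grey head (128 x 52 mm, 135 to 170 mm above the bench) that carries the probe vertically. Origin on the bench right under the probe's axis; z up; the column stands 78 mm from the axis along its own +x. Nothing of the stand but the probe and its handle is higher than 172 mm.
- housing: Loose round aluminium housing on the base plate, 72 mm diameter, 68 mm high, with a 50 x 100 x 10 mm foot flange, 0.6 to 1.2 kg; a blind bore of 30 mm diameter opens in the middle of its top. The bore's depth differs from housing to housing: 10 to 52 mm, and is not known beforehand. Origin at the centre of its underside, z up.
- bore_mouth (a point): Centre of the bore's mouth, in the housing's top face, 68 mm above its underside; z up. It lies under the probe within 4 mm.
- probe_tip (a point): Lowest point of the probe's tip, a ball of 8 mm diameter on the probe's axis; at the start 13 to 17 mm above the bore's mouth. The tip is sprung: it starts to yield at about 1.8 N and moves up to 6 mm into the probe, 0.7 N more for each mm (6 N when fully in); beyond that the probe is rigid.
- handle_grip (a point): Grip point of the probe's handle, a black bar 60 mm long, 16 mm wide, 30 mm high at the top of the probe. The point lies on the probe's axis, 18 mm above the bar's underside and 12 mm below its top; x along the bar, y across it (the fingers close along y), z up. At the start it is 276 mm above the bench; pushing it down lowers the probe.
- probe_slide (a joint): How far the probe has been pushed down from its upper stop, m: 0 to 0.075. When unlocked, a return spring lifts it back to 0 if it is let go: net of its weight it takes about 4 N to hold it down anywhere, and sliding drag adds about 1 N.
- lock_handle (a joint): Angle of the handle, rad: 0 unlocked (start), grows as it is turned clockwise seen from above, to its stop at 1.22 locked. From about 0.1 on a flat on the probe wedges against a spring brake shoe in the head: the torque rises to about 0.3 N m between 0.4 and 0.8 and then falls off, and past about 1.0 it stays locked by itself. Locked, the slide holds against its return spring and some 10 N more.
There are look-alikes about, which are no part of the job. Leave any red look-alike of the housing alone.

How it is judged:
On the way, in this order (a step that is already met when the one before it is completed fails the run):
1. the unlocked probe's tip presses on the bottom of the bore (contact force between probe_slide and housing above 1 N and z of probe_tip in the frame of bore_mouth below -0.008 m and horizontal distance between probe_tip and bore_mouth below 0.009 m and value of joint lock_handle below 0.4 rad), for 0.1 s.
2. the slide is locked while the tip presses on the bottom (contact force between probe_slide and housing above 1 N and z of probe_tip in the frame of bore_mouth below -0.008 m and horizontal distance between probe_tip and bore_mouth below 0.009 m and value of joint lock_handle above 1 rad), for 0.1 s.
At the end, for the whole second after the job is handed in: The handle is turned to its locked position (over 1.0 rad), the probe is at rest with its tip in the bore (more than 8 mm below the mouth, within 9 mm of the bore's axis) and still presses on the housing with more than 1 N; the handle is let go (all of step 2 and velocity of joint probe_slide between -0.003 and 0.003 m/s); the robot touches nothing.
It fails at once if the probe is rammed: it presses on the housing with more than 15 N (contact force between probe_slide and housing above 15 N).
It fails at once if the housing is shifted by more than 12 mm (distance of housing from where it was at the start of the episode above 0.012 m).
It also fails if it takes over 45 s, if anything falls off the work surface, if the arm or the gripper's body presses on something with over 40 N, if the wrist force passes 120 N, or if a joint passes its speed limit or range.

## Working session

There is one attempt and no reset: what is moved stays moved. The work goes in short steps, Python scripts to look and compute and a shell command to move; the robot and the scene stay as the last step left them, time stands still between calls to the robot, and variables do not carry over. Pictures are saved under pics/ and viewed, at most 10 in all, crops included, and the job is handed in when it is done.

```bash
mkdir -p pics; cat > h.py <<'E'
import numpy as np,cv2
from station import bot
def cam(n):
    c=bot.read_camera(n); h=c["pixels"].shape[0]; f=h/2/np.tan(np.radians(c["fovy"]/2))
    c["K"]=np.array([[f,0,c["cx"]],[0,f,c["cy"]],[0,0,1.]]); c["D"]=np.array(c["distortion"],float); c["pose"]=np.array(c["pose"]); return c
def rays(c,px):
    u=cv2.undistortPoints(np.array(px,float).reshape(-1,1,2),c["K"],c["D"]).reshape(-1,2)
    return np.c_[u,np.ones(len(u))]
def pts(c,px,d): return (rays(c,px)*np.array(d).reshape(-1,1))@c["pose"][:3,:3].T+c["pose"][:3,3]
def onz(c,px,z):
    r=rays(c,px)@c["pose"][:3,:3].T; o=c["pose"][:3,3]; return o+r*((z-o[2])/r[:,2:])
def cloud(c):
    h,w=c["depth"].shape; v,u=np.mgrid[:h,:w]
    return pts(c,np.c_[u.ravel(),v.ravel()],c["depth"].ravel()).reshape(h,w,3)
def save(c,n): cv2.imwrite("pics/"+n,c["pixels"][:,:,::-1])
E
python3 - <<'E'
from h import *
o=bot.get_obs(); print({k:np.round(v,3) for k,v in o.items()})
for n in("scene","top"):
    c=cam(n); save(c,n+"0.png"); print(n,np.round(c["pose"],3).tolist(),c["fovy"])
    P=cloud(c); d=c["depth"]>0
    m=d&(P[:,:,2]>.265)&(P[:,:,2]<.31)&(P[:,:,0]>.2)&(P[:,:,0]<1)&(abs(P[:,:,1])<.9)
    k,l,s,ce=cv2.connectedComponentsWithStats(m.astype(np.uint8))
    for i in range(1,k):
        if s[i,4]>25: print(s[i],ce[i].round(),P[l==i].mean(0).round(3),c["pixels"][l==i].mean(0).round())
E
```

```text
{'t': np.float64(0.0), 'q': array([ 1.027,  0.478,  0.022,  1.556, -0.011,  1.109, -0.083]), 'joint_vel': array([-0.   ,  0.001, -0.001, -0.   ,  0.   ,  0.   , -0.002]), 'joint_torque': array([-1.0000e-03, -5.9644e+01,  1.6070e+00, -2.8120e+01,  1.2000e-02,
        9.0000e-03, -0.0000e+00]), 'eef_pos': array([ 0.285, -0.611,  0.23 ]), 'tool_rot': array([-0.001,  0.976,  0.216, -0.   ]), 'contact_force': array([-0.287,  0.037,  0.895]), 'torque': array([-0.021, -0.025, -0.03 ]), 'grasp_force': np.float64(0.0), 'gripper_width': np.float64(0.996)}
scene [[0.844, -0.216, 0.491, 0.105], [-0.536, -0.37, 0.759, -0.868], [0.018, -0.904, -0.428, 0.547], [0.0, 0.0, 0.0, 1.0]] 51.29236105752361
[284 154   7  14  73] [287. 160.] [ 0.481 -0.153  0.28 ] [52. 51. 51.]
[636 181   4  12  29] [638. 188.] [ 0.997 -0.593  0.273] [25. 24. 23.]
[ 263  274   39   53 1015] [284. 300.] [ 0.257 -0.566  0.291] [56. 56. 59.]
[309 298  35  19 143] [328. 308.] [ 0.275 -0.617  0.307] [57. 43. 46.]
[362 303  12  15  75] [367. 310.] [ 0.304 -0.638  0.308] [34. 34. 37.]
[ 348  306   65   60 1604] [382. 338.] [ 0.302 -0.662  0.295] [55. 56. 59.]
top [[-0.023, -0.984, 0.179, 0.368], [-1.0, 0.024, 0.005, -0.251], [-0.009, -0.179, -0.984, 1.002], [0.0, 0.0, 0.0, 1.0]] 54.68844543933151
[257 188  21  30 277] [267. 203.] [ 0.502 -0.141  0.286] [104. 100.  94.]
[551 289  10   7  34] [555. 292.] [ 0.321 -0.666  0.301] [93. 87. 82.]
[490 314  24  27 200] [500. 326.] [ 0.265 -0.558  0.297] [90. 85. 79.]
```

View pics/scene0.png

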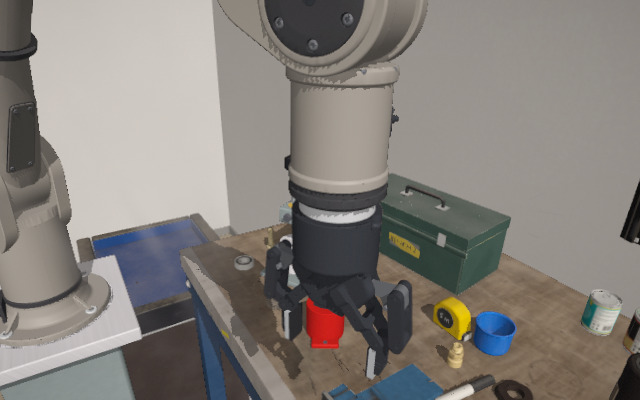

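View pics/top0.png

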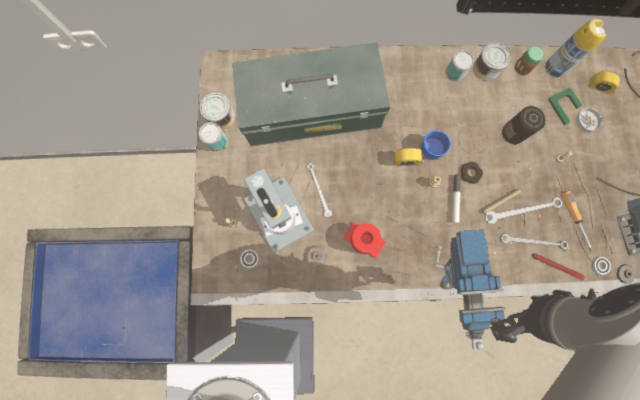

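The scene view has the arm in front of the gauge. In the top view the stand is at about (272,210), with the black bar handle at (266,200) and the aluminium housing under it at about (282,222). The other housing, at (367,238), is red and has no gauge over it, so it is the look-alike. Next I'll confirm this in a crop and measure the bar.

```bash
python3 - <<'E'
from h import *
c=cam("top"); P=cloud(c); z=P[:,:,2]
g=c["pixels"].max(2); roi=np.zeros(g.shape,bool); roi[160:245,235:315]=1
m=roi&(g<70)&(z>.2)
k,l,s,ce=cv2.connectedComponentsWithStats(m.astype(np.uint8)); 
for i in range(1,k):
    if s[i,4]>15: print(s[i],ce[i],"med z",np.median(z[l==i]))
i=1+s[1:,4].argmax(); v,u=np.nonzero(l==i)
Q=onz(c,np.c_[u,v],.288)[:,:2]; r=cv2.minAreaRect((Q*1000).astype(np.float32)); print(r); print("center",Q.mean(0))
t=roi&(z>.275); print("z top pct",np.percentile(z[t],[5,50,95]))
A=roi&(z>.16)&(z<.18); v,u=np.nonzero(A); print("head",cv2.minAreaRect((onz(c,np.c_[u,v],.17)[:,:2]*1000).astype(np.float32)), np.median(z[A]))
# toolbox height, max obstacle
b=(P[:,:,0]>.3)&(P[:,:,0]<.95)&(P[:,:,1]>-.5); bb=np.zeros_like(b); bb[40:150,230:390]=1
print("toolbox",np.percentile(z[b&bb],[50,99.5]),P[b&bb&(z>.05)].min(0),P[b&bb&(z>.05)].max(0))
print("q yaw", np.degrees(2*np.arctan2(bot.get_obs()["tool_rot"][2],bot.get_obs()["tool_rot"][1])))
o=cv2.resize(c["pixels"][150:255,225:325],None,fx=5,fy=5,interpolation=cv2.INTER_CUBIC); cv2.imwrite("pics/crop.png",o[:,:,::-1])
E
```

```text
Traceback (most recent call last):
ValueError: attempt to get argmax of an empty sequence
```

```bash
python3 - <<'E'
from h import *
c=cam("top"); P=cloud(c); z=P[:,:,2]
g=c["pixels"].max(2); roi=np.zeros(g.shape,bool); roi[160:245,235:315]=1
o=cv2.resize(c["pixels"][150:255,225:325],None,fx=5,fy=5,interpolation=cv2.INTER_CUBIC); cv2.imwrite("pics/crop.png",o[:,:,::-1])
d=c["depth"]; print(g[190:214:4,256:280:3]); print(z[190:214:4,256:280:3].round(3))
m=roi&(g<60)
k,l,s,ce=cv2.connectedComponentsWithStats(m.astype(np.uint8)); 
for i in range(1,k):
    if s[i,4]>15:
        v,u=np.nonzero(l==i); Q=onz(c,np.c_[u,v],.288)[:,:2]
        print(s[i],ce[i],"z",np.median(z[l==i]),cv2.minAreaRect((Q*1000).astype(np.float32)),Q.mean(0))
A=roi&(z>.16)&(z<.18); v,u=np.nonzero(A); print("head",cv2.minAreaRect((onz(c,np.c_[u,v],.17)[:,:2]*1000).astype(np.float32)), np.median(z[A]))
T=np.zeros_like(roi); T[40:150,230:390]=1; T&=(z>.05)&(d>0)
print("toolbox",np.percentile(z[T],[50,99.5]),P[T].min(0),P[T].max(0))
w,x,y,_=bot.get_obs()["tool_rot"]; print("yaw", np.degrees(2*np.arctan2(y,x)))
E
```

```text
[[169  81  82 160 197 197 196 185]
 [189  80  82  84 184 199 198 194]
 [195 164  81 104  92 198 198 197]
 [159 195 115 205 111 157 195 197]
 [143 168 171  84  83  84 149 237]
 [144 141 148 140  80  84  85 181]]
[[0.171 1.002 0.287 0.171 0.169 0.169 0.172 1.002]
 [0.171 0.286 0.289 0.287 0.17  0.17  0.17  0.17 ]
 [0.173 0.173 0.288 0.289 0.287 0.169 0.169 0.169]
 [0.17  0.167 0.284 0.289 0.288 0.284 0.171 0.169]
 [0.013 0.171 0.172 0.285 0.289 0.286 0.243 0.173]
 [0.01  0.009 0.171 0.17  0.287 0.288 0.291 0.197]]
head ((530.9063720703125, -125.46532440185547), (136.71031188964844, 51.94328308105469), 28.38273811340332) 0.16998783659983197
toolbox [0.14279384 0.16946431] [ 0.70792793 -0.4117586   0.05003798] [ 0.92685113 -0.00613444  0.17384019]
yaw 24.97216975087886
```

View pics/crop.png

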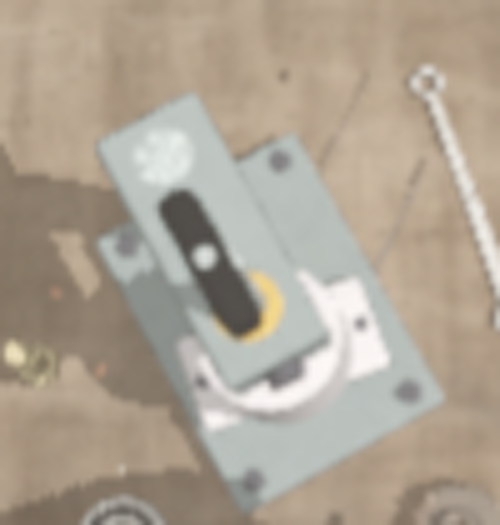

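The crop confirms it: the black bar, with a light screw at (205,257), sits above the grey head, and the aluminium housing with its flange is underneath. Now I'll measure the bar from the depth at z ≈ 0.288.

```bash
cat > bar.py <<'E'
from h import *
def bar(zlo=.275,ztop=.288,n="top"):
    c=cam(n); P=cloud(c); z=P[:,:,2]; g=c["pixels"].max(2)
    roi=np.zeros(g.shape,bool); roi[180:225,250:290]=1
    m=(roi&(z>zlo)&(z<.31)&(g<130)).astype(np.uint8); m=cv2.morphologyEx(m,cv2.MORPH_CLOSE,np.ones((5,5)))
    k,l,s,ce=cv2.connectedComponentsWithStats(m); i=1+s[1:,4].argmax(); v,u=np.nonzero(l==i)
    Q=onz(c,np.c_[u,v],ztop)[:,:2]; r=cv2.minAreaRect((Q*1000).astype(np.float32)); D=P[l==i]
    return Q.mean(0),r,D[D[:,2]>ztop-.002].mean(0)
E
python3 - <<'E'
from bar import *
m,r,D=bar(); print(m,r,D)
o=bot.get_obs(); a=np.radians(25.0); p=o["eef_pos"]; c=np.array(r[0])/1000
d=np.r_[c,.35]-p; print("shift x,y,z cm",100*np.array([d[:2]@[np.cos(a),np.sin(a)],d[:2]@[np.sin(a),-np.cos(a)],-d[2]]))
E
```

```text
[ 0.50238336 -0.14106711] ((502.5263671875, -140.7831573486328), (60.61222457885742, 15.755072593688965), 29.132402420043945) [ 0.50144711 -0.14150662  0.29524612]
shift x,y,z cm [ 39.62648099 -33.47792356 -11.9170709 ]
```

The bar measures 60.6 x 15.8 mm, which matches the given size. It is centred at (0.5025, -0.141) and points at 29°. Next I'll raise the tool and move over it.

```bash
python3 -m jog '[[0,0,-4,0],[0,0,-8,0],[0,0,-11.9,0],[10,-8.5,-11.9,0],[20,-17,-11.9,0],[30,-25.5,-11.9,0],[39.6,-33.5,-11.9,-0.07],[39.6,-33.5,-11.9,-0.07],[39.6,-33.5,-11.9,-0.07],[39.6,-33.5,-11.9,-0.07],[39.6,-33.5,-11.9,-0.07],[39.6,-33.5,-11.9,-0.07],[39.6,-33.5,-11.9,-0.07],[39.6,-33.5,-11.9,-0.07],[39.6,-33.5,-11.9,-0.07],[39.6,-33.5,-11.9,-0.07],[39.6,-33.5,-11.9,-0.07],[39.6,-33.5,-11.9,-0.07],[39.6,-33.5,-11.9,-0.07],[39.6,-33.5,-11.9,-0.07]]' -1
python3 - <<'E'
from bar import *
o=bot.get_obs(); print({k:np.round(v,3) for k,v in o.items()})
c=cam("wrist"); save(c,"w1.png"); P=cloud(c); z=P[:,:,2]; g=c["pixels"].max(2)
m=((z>.275)&(z<.3)&(g<130)&(np.hypot(P[:,:,0]-.5025,P[:,:,1]+.141)<.06)).astype(np.uint8); print(m.sum())
m=cv2.morphologyEx(m,cv2.MORPH_CLOSE,np.ones((7,7)));v,u=np.nonzero(m)
Q=onz(c,np.c_[u,v],.288); print(cv2.minAreaRect((Q[:,:2]*1000).astype(np.float32)),np.median(z[m>0]))
E
```

```text
t: 1.92
eef_pos: [0.5019, -0.1429, 0.3502]
tool_rot: [0.0, 0.969, 0.249, -0.0]
contact_force: [-0.7, -0.0, -0.4]
gripper_width: 1.001
grasp_force: 0.0
{'t': np.float64(1.917), 'q': array([ 0.428,  0.146, -0.304,  1.743,  0.046,  1.26 , -0.955]), 'joint_vel': array([ 0.005, -0.001, -0.002, -0.003, -0.001, -0.001, -0.002]), 'joint_torque': array([-6.4000e-01, -3.9282e+01, -1.3820e+00, -2.9938e+01, -2.2000e-02,
       -4.0000e-03,  6.0000e-03]), 'eef_pos': array([ 0.502, -0.143,  0.35 ]), 'tool_rot': array([ 0.   ,  0.969,  0.249, -0.   ]), 'contact_force': array([-0.69 , -0.027, -0.351]), 'torque': array([-0.052,  0.026, -0.024]), 'grasp_force': np.float64(0.0), 'gripper_width': np.float64(1.001)}
1498
((507.3867492675781, -138.7292022705078), (59.82659149169922, 15.418852806091309), 29.328725814819336) 0.28679644486419914
```

View pics/w1.png

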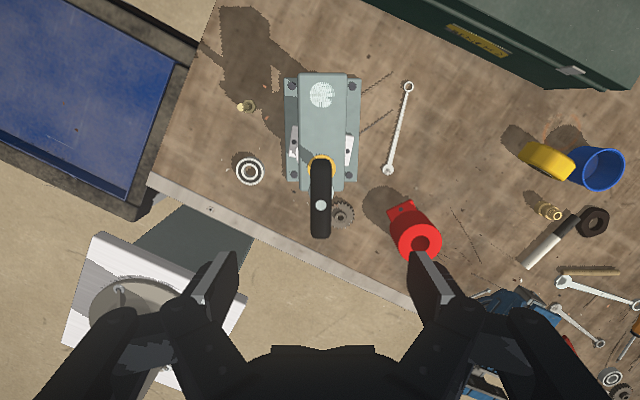

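In the wrist view the bar is at (320,200), between the fingers and parallel to them. The two views agree across the bar to 0.5 mm and differ by 5 mm along it, so I'll take the middle. Now I'll descend and grip.

```bash
python3 -m jog '[[0.4,-0.15,0,-0.005],[0.4,-0.15,-0,-0.005],[0.4,-0.15,2.5,-0.005],[0.4,-0.15,5,-0.005],[0.4,-0.15,7,-0.005],[0.4,-0.15,8.5,-0.005],[0.4,-0.15,9.3,-0.005],[0.4,-0.15,9.3,-0.005],[0.4,-0.15,9.3,-0.005],[0.4,-0.15,9.3,-0.005]]' -1
python3 -m jog '[[0,0,0,0],[0,0,0,0],[0,0,0,0],[0,0,0,0],[0,0,0,0],[0,0,0,0],[0,0,0,0],[0,0,0,0],[0,0,0,0],[0,0,0,0]]' 1 40
python3 - <<'E'
from h import *
c=cam("wrist"); save(c,"w2.png"); print(bot.get_obs()["torque"],bot.get_obs()["q"])
E
```

```text
t: 2.8
eef_pos: [0.5061, -0.138, 0.2585]
tool_rot: [0.0, 0.968, 0.253, 0.001]
contact_force: [0.7, -0.4, 0.2]
gripper_width: 1.004
grasp_force: 0.0
t: 3.63
eef_pos: [0.506, -0.1388, 0.258]
tool_rot: [0.001, 0.968, 0.252, 0.001]
contact_force: [2.6, -5.6, 4.7]
gripper_width: 0.179
grasp_force: 49.9
[-0.8304798  -0.19919912 -0.54297112] [ 0.41546598  0.22139524 -0.31030848  1.86595418  0.07773289  1.06384671
 -0.98662154]
```

View pics/w2.png

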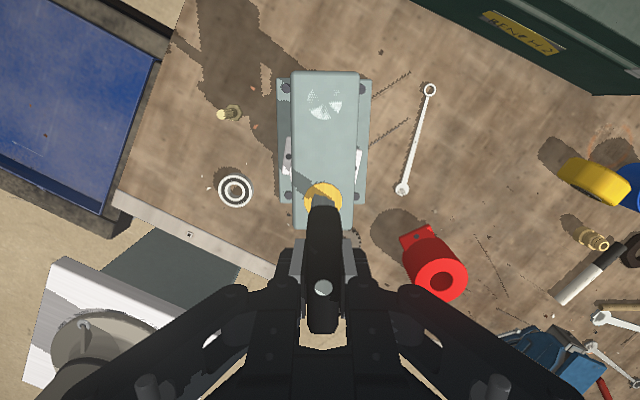

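The fingers hold the bar near its middle at (322,288), with about 6 N of sideways preload. I'll relieve that and lower 20 mm, which is safely above any possible bottom.

```bash
cat > chk.py <<'E'
import sys; from h import *
F=[bot.get_obs()["contact_force"][2]]
o=bot.get_obs(); print("  z %.4f F %s T %s"%(o["eef_pos"][2],o["contact_force"].round(1),o["torque"].round(2)))
if len(sys.argv)>1 and F[0]>float(sys.argv[1]): print("STOP"); sys.exit(1)
E
J="python3 -m jog"
python3 -m jog '[[0,0.08,0,0],[0,0.08,0.3,0],[0,0.08,0.8,0],[0,0.08,1.3,0],[0,0.08,1.5,0],[0,0.08,1.5,0],[0,0.08,1.5,0]]' >/dev/null; python3 chk.py
python3 -m jog '[[0,0,0.1,0],[0,0,0.2,0],[0,0,0.2,0],[0,0,0.2,0]]' >/dev/null; python3 chk.py
python3 -m jog '[[0,0,0.1,0],[0,0,0.2,0],[0,0,0.2,0],[0,0,0.2,0]]' >/dev/null; python3 chk.py
python3 -m jog '[[0,0,0,0],[0,0,0,0]]' ; python3 chk.py
```

```text
z 0.2424 F [ 1.9 -4.7  3.3] T [-0.72 -0.37 -0.52]
  z 0.2405 F [ 2.8 -4.3  4. ] T [-0.7  -0.45 -0.57]
  z 0.2385 F [ 2.6 -4.2  3.8] T [-0.71 -0.44 -0.54]
t: 5.1
eef_pos: [0.506, -0.1388, 0.2385]
tool_rot: [0.0, 0.968, 0.252, 0.0]
contact_force: [2.8, -4.5, 3.3]
gripper_width: 0.182
grasp_force: 49.9
  z 0.2385 F [ 2.8 -4.5  3.3] T [-0.76 -0.42 -0.52]
```

```bash

python3 -m jog '[[0,0,0.1,0],[0,0,0.2,0],[0,0,0.2,0],[0,0,0.2,0]]' >/dev/null; python3 chk.py 5.2 &&
python3 -m jog '[[0,0,0.1,0],[0,0,0.2,0],[0,0,0.2,0],[0,0,0.2,0]]' >/dev/null && python3 chk.py 5.2 &&
python3 -m jog '[[0,0,0.1,0],[0,0,0.2,0],[0,0,0.2,0],[0,0,0.2,0]]' >/dev/null && python3 chk.py 5.2 &&
python3 -m jog '[[0,0,0.1,0],[0,0,0.2,0],[0,0,0.2,0],[0,0,0.2,0]]' >/dev/null && python3 chk.py 5.2 &&
python3 -m jog '[[0,0,0.1,0],[0,0,0.2,0],[0,0,0.2,0],[0,0,0.2,0]]' >/dev/null && python3 chk.py 5.2 &&
python3 -m jog '[[0,0,0.1,0],[0,0,0.2,0],[0,0,0.2,0],[0,0,0.2,0]]' >/dev/null && python3 chk.py 5.2 &&
python3 -m jog '[[0,0,0.1,0],[0,0,0.2,0],[0,0,0.2,0],[0,0,0.2,0]]' >/dev/null && python3 chk.py 5.2 &&
python3 -m jog '[[0,0,0.1,0],[0,0,0.2,0],[0,0,0.2,0],[0,0,0.2,0]]' >/dev/null && python3 chk.py 5.2 &&
python3 -m jog '[[0,0,0.1,0],[0,0,0.2,0],[0,0,0.2,0],[0,0,0.2,0]]' >/dev/null && python3 chk.py 5.2 &&
python3 -m jog '[[0,0,0.1,0],[0,0,0.2,0],[0,0,0.2,0],[0,0,0.2,0]]' >/dev/null && python3 chk.py 5.2
```

```text
z 0.2365 F [ 3.5 -4.7  3. ] T [-0.72 -0.42 -0.53]
  z 0.2344 F [ 3.3 -3.8  3.8] T [-0.79 -0.48 -0.55]
  z 0.2324 F [ 2.7 -4.4  3.5] T [-0.82 -0.45 -0.56]
  z 0.2305 F [ 2.9 -4.7  4.9] T [-0.77 -0.36 -0.52]
  z 0.2288 F [ 1.8 -4.2  6.2] T [-0.77 -0.19 -0.53]
STOP
```

The force rises from z ≈ 0.231, i.e. about 27 mm of travel and a bore of about 12 mm. I'll press about 1.5 mm further and check the handle's height by camera.

```bash

python3 -m jog '[[0,0,0.08,0],[0,0,0.08,0],[0,0,0.08,0]]' >/dev/null; python3 chk.py
python3 -m jog '[[0,0,0.07,0],[0,0,0.07,0],[0,0,0.07,0]]'; python3 chk.py
python3 - <<'E'
from h import *
c=cam("wrist"); P=cloud(c); save(c,"w3.png"); z=P[:,:,2]; g=c["pixels"].max(2)
m=(z>.22)&(z<.3)&(g<130)&(np.hypot(P[:,:,0]-.506,P[:,:,1]+.139)<.05)
v,u=np.nonzero(m); print(m.sum(),np.percentile(z[m],[10,50,90]), u.min(),u.max(),v.min(),v.max())
k=(u>305)&(u<340)&(v<300); print(np.percentile(z[v[k],u[k]],[10,50,90]))
for r in range(190,330,10): print(r, z[r,322].round(3), end=' ')
E
```

```text
z 0.2281 F [ 1.6 -4.1  7.4] T [-0.72 -0.17 -0.51]
t: 7.27
eef_pos: [0.506, -0.1388, 0.2275]
tool_rot: [0.0, 0.968, 0.252, 0.0]
contact_force: [0.8, -4.4, 7.9]
gripper_width: 0.178
grasp_force: 50.7
  z 0.2275 F [ 0.8 -4.4  7.9] T [-0.7  -0.05 -0.58]
21321 [0.25428011 0.2821853  0.29710004] 161 483 205 397
[0.24508865 0.2557852  0.25706317]
190 0.17 200 0.173 210 0.239 220 0.251 230 0.255 240 0.256 250 0.256 260 0.256 270 0.256 280 0.256 290 0.258 300 0.257 310 0.257 320 0.257
```

The handle top has dropped from 0.287 to 0.256, so the probe followed about 31 mm and the tip is pressed in about 3 mm. Now I'll twist clockwise (positive about tool z), in two stages.

```bash

python3 -m jog '[[0,0,0,0],[0,0,0,0.1],[0,0,0,0.2],[0,0,0,0.3],[0,0,0,0.4],[0,0,0,0.5],[0,0,0,0.6],[0,0,0,0.6],[0,0,0,0.6]]' 1 80; python3 chk.py
```

```text
t: 8.07
eef_pos: [0.5065, -0.1387, 0.2276]
tool_rot: [0.0, 0.999, -0.044, 0.001]
contact_force: [2.4, -4.6, 7.5]
gripper_width: 0.17
grasp_force: 85.8
  z 0.2276 F [ 2.4 -4.6  7.5] T [-0.75 -0.4   0.02]
```

```bash

python3 -m jog '[[0,0,0,0.1],[0,0,0,0.2],[0,0,0,0.3],[0,0,0,0.4],[0,0,0,0.5],[0,0,0,0.6],[0,0,0,0.66],[0,0,0,0.66],[0,0,0,0.66],[0,0,0,0.66]]'; python3 chk.py
python3 - <<'E'
from h import *
c=cam("wrist"); save(c,"w4.png")
P=cloud(c);z=P[:,:,2];g=c["pixels"].max(2)
m=((z>.245)&(z<.27)&(g<130)); m[:, :300]=0; m[:,350:]=0
v,u=np.nonzero(m); print(np.median(z[m]))
E
```

```text
t: 8.9
eef_pos: [0.5066, -0.1389, 0.2277]
tool_rot: [0.001, 0.932, -0.363, 0.001]
contact_force: [2.5, -6.3, 8.4]
gripper_width: 0.172
grasp_force: 86.5
  z 0.2277 F [ 2.5 -6.3  8.4] T [-1.05 -0.36  1.49]
0.2564469162366065
```

View pics/w4.png

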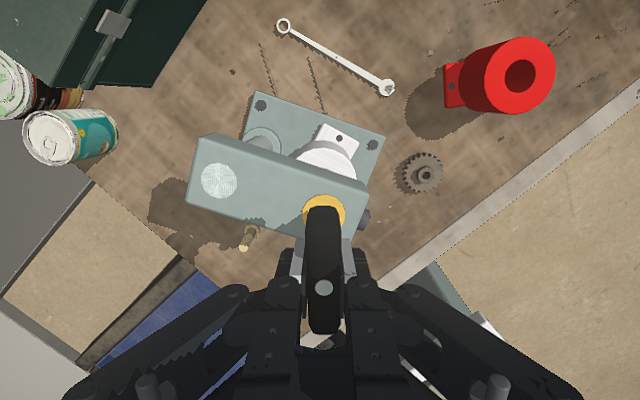

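The handle turned 72° and the reaction torque jumped by about 2 N m, so it is at its stop. The bar at (322,270) is still aligned in the fingers. I'll ease the overshoot off, open, and rise straight up.

```bash

python3 -m jog '[[0,0,0,-0.03],[0,0,0,-0.03],[0,0,0,-0.03]]' 1 40; python3 chk.py
python3 -m jog '[[0,0,0,0],[0,0,0,0],[0,0,0,0],[0,0,0,0],[0,0,0,0],[0,0,0,0],[0,0,0,0],[0,0,0,0],[0,0,0,0],[0,0,0,0]]' -1 20; python3 chk.py
python3 -m jog '[[0,0,-0.5,0],[0,0,-1.5,0],[0,0,-3.5,0],[0,0,-6,0],[0,0,-9,0],[0,0,-12,0],[0,0,-14,0],[0,0,-14,0],[0,0,-14,0],[0,0,-14,0]]'; python3 chk.py
python3 - <<'E'
from h import *
c=cam("wrist"); save(c,"w5.png"); P=cloud(c); z=P[:,:,2]; g=c["pixels"].max(2)
m=((z>.24)&(z<.3)&(g<130)&(np.hypot(P[:,:,0]-.506,P[:,:,1]+.139)<.05)).astype(np.uint8)
m=cv2.morphologyEx(m,cv2.MORPH_CLOSE,np.ones((7,7)));v,u=np.nonzero(m); Q=onz(c,np.c_[u,v],.2565)
print(np.median(z[m>0]),cv2.minAreaRect((Q[:,:2]*1000).astype(np.float32)))
E
```

```text
t: 9.2
eef_pos: [0.5065, -0.1388, 0.2277]
tool_rot: [0.0, 0.936, -0.351, 0.001]
contact_force: [2.8, -5.3, 7.7]
gripper_width: 0.168
grasp_force: 85.4
  z 0.2277 F [ 2.8 -5.3  7.7] T [-0.84 -0.32  0.05]
t: 10.03
eef_pos: [0.5057, -0.1385, 0.2268]
tool_rot: [-0.0, 0.936, -0.352, 0.0]
contact_force: [-0.6, 0.8, -0.0]
gripper_width: 1.0
grasp_force: 0.0
  z 0.2268 F [-0.6  0.8 -0. ] T [ 0.03 -0.03 -0.01]
t: 10.87
eef_pos: [0.5054, -0.1384, 0.3668]
tool_rot: [0.0, 0.936, -0.352, -0.0]
contact_force: [-0.0, 0.1, -0.8]
gripper_width: 0.996
grasp_force: 0.0
  z 0.3668 F [-0.   0.1 -0.8] T [ 0.01 -0.04 -0.02]
0.2562005512812698 ((507.183837890625, -142.13067626953125), (15.612160682678223, 60.49319076538086), 48.777095794677734)
```

View pics/w5.png

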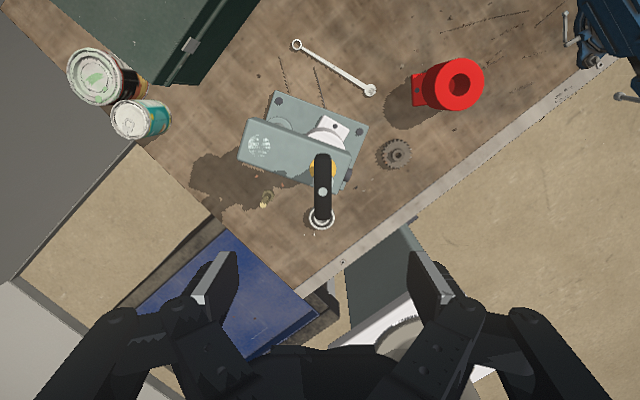

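The bar at (322,190) is free of the fingers and has turned 70° (1.23 rad). Its height is unchanged at 0.2562, so the lock holds.

```bash
python3 -c "
from station import bot; print(bot.hand_in())"
```

```text
the job is handed in; nothing more can be done
None
```

The job is handed in: the probe is locked with its tip pressed about 3 mm into its spring on the bottom of a bore roughly 12 mm deep (±2 mm), and the gripper is clear of the handle; the hand-in call returned no verdict.

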